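# Swing the lid over the pinch bowl and close it

### The arm

A 6-joint arm with a two-finger parallel gripper is mounted at the origin on the work surface. World frame = base frame: x ahead of the robot, y to its left, z up, the work surface at z = 0. Lengths are in mm, angles in rad, forces in N, time in s.
With the tool pointing down it reaches from about 350 to 975 mm from the base axis. Payload 7.1 kg.
Tool frame: the origin (TCP) lies on the centre line of the jaws, within the pads' length; the fingertips stand 17 mm ahead of it and the grasp point (between the pads) lies 2 mm behind it; z points along the fingers, y is the direction in which the jaws open and shut (so a half turn about z gives the same grasp; the last joint's range is limited). The gripper opens to 88 mm and grips with 3 to 60 N. Pads are 20 mm wide; open, the fingers measure 115 mm over their backs; the gripper's body (75 mm by 178 mm) begins 61 mm behind the grasp point.
Start: joints at [1.142, 0.423, 1.63, -0, 1.089, -0.019], TCP at [248.984, 573.247, 239.675] pointing down, gripper open.
Joint ranges: [-3, 3], [-0.9, 2.11], [0.09, 2.58], [-1.31, 4.45], [0.11, 2.69], [-2.54, 2.54]. Speed limits (rad/s): [2.39, 2.39, 3.01, 3.14, 3.14, 3.14].

### API

Orientations are given as a rotation vector (axis times angle).
In Python, from workcell import ctrl, imaging, workorder gives the robot as it stands. The module is installed in compiled form; this text tells all that it offers.
- The arm moves only by the shell command python3 -m crank 'ROWS' [OPENING]. ROWS is JSON, a list of rows, each an object with "travel": the shift along the tool's x, y, z as a fraction of full scale, a list of three; "turn": the turn about the tool's z as a fraction of full scale. In form: [{"travel": [dx, dy, dz], "turn": turn}, ...]. A call has 1 to 20 rows; each row shifts and turns the pose as measured when the row begins, along the tool's axes as they then stand; what a row does not reach is not made up. Full scale, the value 1, is 5 cm for a shift and 0.1 rad for a turn. A row lasts 1/10 s, in which the tool goes at most 50 mm and 8.59 degrees, less where a joint would pass 70% of its speed; a pose out of reach is approached as far as the arm can. A call with a number of a shift or a turn outside -1 to 1 is refused whole. A call with a gripper value outside its range is refused whole. OPENING is the gripper command: -1 is shut, 1 is fully open, values between are in proportion, set as the call begins (- or left out, the last holds). The fingers move at their own pace and stop on an object; the grip force is fixed at half the most. Time passes only in rows, so rows that do not move let the fingers close. It gives the time, the measured TCP pose, the force and the opening at its end, in the units of the state.
- ctrl.get_obs(): the state, without advancing time (a new reading comes with each control period).
- imaging.get_image(name): name is "scene" or "top" or "wrist"; returns the picture (400x640x3 uint8, blue, green, red); there is no depth.
- imaging.camera_info(name): a dict with "camera_matrix" (3x3 intrinsics, pixels), "rvec" (rotation vector, rad) and "tvec" (3), from world to camera coordinates, as OpenCV has them. Camera axes: x right, y down, z forward; pixel columns grow to the right and rows downward; lengths in mm; the calibration is good to about 2 mm. A picture is of the moment at which its call begins: read the wrist's pose just before it. camera_info takes no time and is no camera call; for the wrist camera it gives the pose at the moment of the call.
- workorder.close_job(): hands the job in, once; it reports no verdict.
The state is a dict: "t": time; "qpos": joint angles; "qvel": joint speeds; "joint_torque": joint torques, N m; "ee_pos": TCP position; "orientation": TCP orientation; "ft_force": force on the tool from outside, world axes, zero at the start; "moment": the same for the moment, N m; "width": finger opening in mm.
Only numpy, scipy, OpenCV 4.12 (cv2) and the standard library are available. Lean on these libraries where they do the work, as an engineer would, in place of code of your own. Each camera call takes 0.05 s, during which the arm holds its last target.

### The job

Close the wider of the two white pinch bowls on the spice board: with one finger push the swivelling lid arm round until the lid is centred over that bowl, then press down on the lid until it sits fully home on the rim. Do not grasp or lift anything, and leave the narrow bowl, the loose shaker and the red caddy where they are.

Things in the scene. Friction and masses are not known exactly. Their poses are not given: they have to be found in the camera images.
- board: Wooden spice board, fixed: 240 mm along its x, 320 mm along its y, 18 mm thick on 20 mm feet, upper face 38 mm above the counter; turned up to 0.25 rad. Origin: centre of its underside, at counter height. A steel C-clamp (top 98 mm above the counter) at the middle of its -x edge holds the foot of the lid arm's post.
- pivot (a point): Point on the vertical turning axis of the lid arm, on the board's upper face (38 mm above the counter), 30 mm from the board's centre along its -x. A fixed upright steel post stands on this axis: 14 mm thick, with a 22 mm cap, top 173 mm above the counter.
- lid_arm: The lid arm with lid, boss and peg. Origin: on the turning axis, level with the underside of the lid's flange; x points outward along the arm, z up. It turns about the post up to 1.95 rad either way from the board's +x and stays where it is left; about 0.6 N sideways at the peg turns it.
- lid_height (a joint): How far the lid arm has been pushed down the post, m: 0 at the start (lid raised), growing downward, stops at -0.012 (lifted above the start) and 0.032. Counterbalanced, with a friction collar: it stays at whatever height it is left, and about 4 N downward on the lid moves it slowly. It reads about 0.024 when the lid sits on a bowl's rim.
- lid_center (a point): Centre of the underside of the lid's flange, 115 mm from the turning axis, 102 mm above the counter while raised; x points outward along the arm, z up. The lid is a grey silicone disc, 84 mm across, 6 mm thick, with a tapered plug beneath (58 narrowing to 44 mm, 10 mm deep). Raised, the plug passes 14 mm above the bowls' rims.
- boss_top (a point): Centre of the flat top of the lid's round grey boss, 24 mm across, 20 mm above the underside of the lid's flange: the place to press. The steel arm bar (14 mm wide, 10 mm tall, top 4 mm below this point) runs from the post over the lid out to 180 mm from the axis.
- peg_top (a point): Top centre of the upright steel push peg near the outer end of the lid arm: 12 mm across, 168 mm from the turning axis, standing 32 mm above the arm bar, its top 48 mm above the underside of the lid's flange (150 mm above the counter while raised).
- wide_bowl: The wider white ceramic pinch bowl, the one to close: 74 mm across the outside of the rim, 66 mm inside, 40 mm tall, standing loose on the board, about 115 mm from the turning axis to one side or the other of the post. Origin: centre of its underside, z up.
- narrow_bowl: The other white ceramic pinch bowl, 52 mm across the rim, 40 mm tall, on the board on the opposite side of the post. Origin: centre of its underside. Leave alone.
- shaker: Glass shaker with a steel cap, 44 mm across, 88 mm tall, standing loose on the counter beyond the board. Origin: centre of its underside. Leave alone.
- caddy: Red plastic caddy, 130 x 206 mm, with a carry handle 191 mm high, holding four glass shakers, standing on the counter to the robot's right. Origin: centre of its underside. Leave alone.
Not all that is in view belongs to the job. Leave any blue or green look-alike of the wide_bowl alone.

How it is judged (in metres and radians):
On the way:
1. the raised lid is over the wide bowl, its centre within 10 mm of the bowl's centre line (horizontal distance between lid_center and wide_bowl below 0.01 m and value of joint lid_height below 0.006 m), for 0.2 s.
At the end, for the whole second after the job is handed in: The lid is at rest on the rim of the wide bowl: flange no more than 3 mm above the rim, lid and bowl centres within 6 mm, the bowl upright on the board within 15 mm of where it stood; narrow bowl within 10 mm, shaker and caddy within 20 mm of where they stood (horizontal distance between lid_center and wide_bowl below 0.006 m and z of lid_center in the frame of wide_bowl below 0.043 m and angle between wide_bowl's own z axis and vertical below 0.06 rad and height (world z) of wide_bowl between 0.034 and 0.042 m and distance of wide_bowl from where it was at the start of the episode below 0.015 m and linear speed of wide_bowl below 0.02 m/s and velocity of joint lid_height between -0.01 and 0.01 m/s and distance of narrow_bowl from where it was at the start of the episode below 0.01 m and distance of each of shaker, caddy from where it was at the start of the episode below 0.02 m); the robot touches nothing.
It fails at once if the raised lid arm is pinched or shoved with more than 30 N, or a bowl is pinched with more than 30 N ((contact force between the fingers and lid_arm above 30 N and value of joint lid_height below 0.003 m) or contact force between the fingers and wide_bowl above 30 N or contact force between the fingers and narrow_bowl above 30 N).
It fails at once if the lid arm is lifted more than 5 mm above its starting height (value of joint lid_height below -0.005 m).
It fails at once if a bowl is lifted off the board by more than 8 mm (height (world z) of any of wide_bowl, narrow_bowl above 0.046 m).
It fails at once if a bowl is tipped by more than 0.25 rad (angle between any of wide_bowl, narrow_bowl's own z axis and vertical above 0.25 rad).
It fails at once if the narrow bowl, the shaker or the caddy is pushed away or lifted (10, 20, 20 mm) (distance of narrow_bowl from where it was at the start of the episode above 0.01 m or distance of any of shaker, caddy from where it was at the start of the episode above 0.02 m).
It also fails if it takes over 53 s, if anything falls off the work surface, if the arm or the gripper's body presses on something with over 40 N, if the wrist force passes 120 N, or if a joint passes its speed limit or range.

## Working session

There is one attempt and no reset: what is moved stays moved. The work goes in short steps, Python scripts to look and compute and a shell command to move; the robot and the scene stay as the last step left them, time stands still between calls to the robot, and variables do not carry over. Pictures are saved under pics/ and viewed, and the job is handed in when it is done.

```bash
mkdir -p pics
cat > h.py <<'E'
import numpy as np, cv2
from workcell import ctrl, imaging, workorder
def ray(info,uv):
    K=np.array(info["camera_matrix"],float);R,_=cv2.Rodrigues(np.array(info["rvec"],float));t=np.array(info["tvec"],float).ravel()
    d=R.T@np.linalg.inv(K)@np.array([uv[0],uv[1],1.]);return -R.T@t,d
def onz(info,uv,z):
    c,d=ray(info,uv);return c+d*(z-c[2])/d[2]
def proj(info,P):
    return cv2.projectPoints(np.array(P,float).reshape(-1,1,3),np.array(info["rvec"],float),np.array(info["tvec"],float),np.array(info["camera_matrix"],float),None)[0].reshape(-1,2)
E
python3 - <<'E'
from h import *
print(ctrl.get_obs())
for n in("scene","top"):
    cv2.imwrite(f"pics/{n}0.png",imaging.get_image(n))
    i=imaging.camera_info(n);print(n,i,ray(i,(320,200)))
E
```

```text
{'t': 0.0, 'qpos': array([ 1.14199861e+00,  4.23841452e-01,  1.63067320e+00,  1.36793575e-05,
        1.08858025e+00, -1.90469312e-02]), 'qvel': array([ 0.000274  ,  0.00214685, -0.00076078, -0.00117805, -0.00096856,
       -0.00021851]), 'joint_torque': array([ 1.15735638e-03, -5.44634449e+01, -2.73668826e+01,  6.44961954e-02,
        2.27549532e-02, -4.80405834e-05]), 'ee_pos': array([248.77270192, 572.79154573, 238.90788738]), 'orientation': array([-6.39081150e-01, -3.07554944e+00,  2.29634637e-03]), 'ft_force': array([0.04400097, 0.06394385, 0.17722053]), 'moment': array([0.08961143, 0.0309907 , 0.0041869 ]), 'width': 88.0433253434119}
scene {'camera_matrix': array([[483.8647852 ,   0.        , 328.10380759],
       [  0.        , 483.8647852 , 201.18062378],
       [  0.        ,   0.        ,   1.        ]]), 'rvec': array([ 1.97482276,  1.47126696, -0.57168208]), 'tvec': array([ -68.23148509, -352.74268044, 1709.03463475])} (array([1386.75397409, -365.78569912,  996.49212471]), array([-0.66269263,  0.19498802, -0.7232597 ]))
top {'camera_matrix': array([[458.84821178,   0.        , 323.95769352],
       [  0.        , 458.84821178, 202.69520592],
       [  0.        ,   0.        ,   1.        ]]), 'rvec': array([ 2.15363794, -2.20064565,  0.05643187]), 'tvec': array([ -87.86091598,  595.57331188, 1279.89465055])} (array([ 502.75291923, -122.96840945, 1316.31139908]), array([ 0.07588474,  0.0256253 , -0.99684189]))
```

View pics/top0.png

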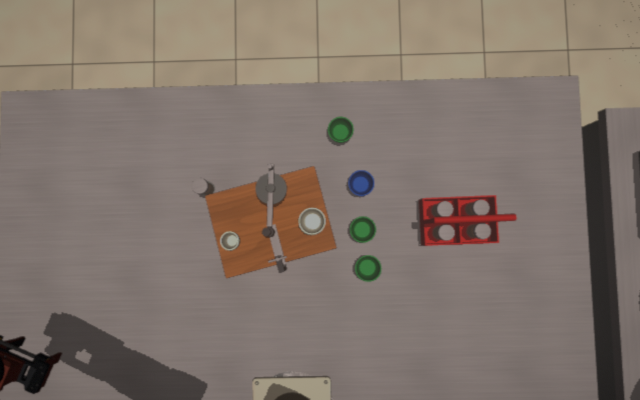

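View pics/scene0.png

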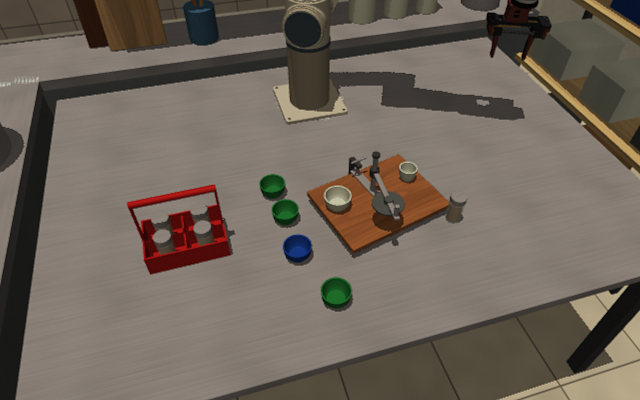

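Top view: the lid (270,189) is raised with its arm near board +x. The white candidates are (312,221), the larger, and (230,240), the smaller. The blue (361,183) and green (341,130), (362,230), (367,267) bowls are look-alikes. The wide bowl should be (312,221), which I'll confirm in a crop.

Run:
```python
from h import *
im=cv2.imread("pics/top0.png");i=imaging.camera_info("top")
cv2.imwrite("pics/topcrop.png",cv2.resize(im[150:290,190:350],None,fx=5,fy=4.2857,interpolation=cv2.INTER_CUBIC)) 
hsv=cv2.cvtColor(im,cv2.COLOR_BGR2HSV)
# board
m=cv2.inRange(hsv,(3,90,60),(20,255,255));m=cv2.morphologyEx(m,cv2.MORPH_CLOSE,np.ones((5,5)))
cs=cv2.findContours(m,0,2)[0]
for c in cs:
    if cv2.contourArea(c)>2000:
        r=cv2.minAreaRect(cv2.convexHull(c));b=cv2.boxPoints(r);print("board px",r,[onz(i,p,38).round(1)[:2] for p in b])
# white bowls
m=cv2.inRange(hsv,(0,0,120),(179,75,255));
roi=np.zeros_like(m);roi[160:280,205:340]=255
n,l,s,c=cv2.connectedComponentsWithStats(m&roi)
for k in range(1,n):
    if s[k,4]>30:print(s[k],c[k])
cv2.imwrite("pics/m.png",cv2.resize((m&roi)[150:290,190:350],None,fx=4,fy=4))
```

```text
board px ((242.71463012695312, 229.07273864746094), (86.14729309082031, 57.51386260986328), 75.69972229003906) [array([623., 235.]), array([659.5,  77.5]), array([425.4,  21. ]), array([389.3, 176.4])]
board px ((298.25384521484375, 213.93077087402344), (85.4254379272461, 55.43006134033203), 74.74488067626953) [array([660.1,  76.6]), array([697.9, -74.5]), array([ 466. , -132.4]), array([428.8,  16.7])]
[ 205  160  135  120 6101] [276.49073922 216.8460908 ]
[267 193  17  63 348] [273.06896552 228.98275862]
[299 208  27  27 136] [311.75       221.33823529]
[303 212  18  19 271] [311.50553506 221.18819188]
[220 231  19  20 199] [230.40201005 240.38693467]
```

View pics/topcrop.png

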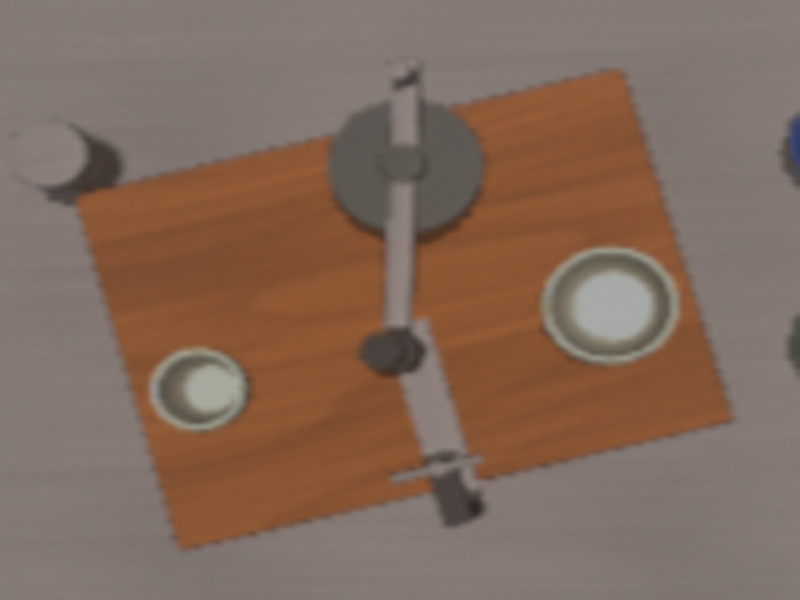

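View pics/m.png

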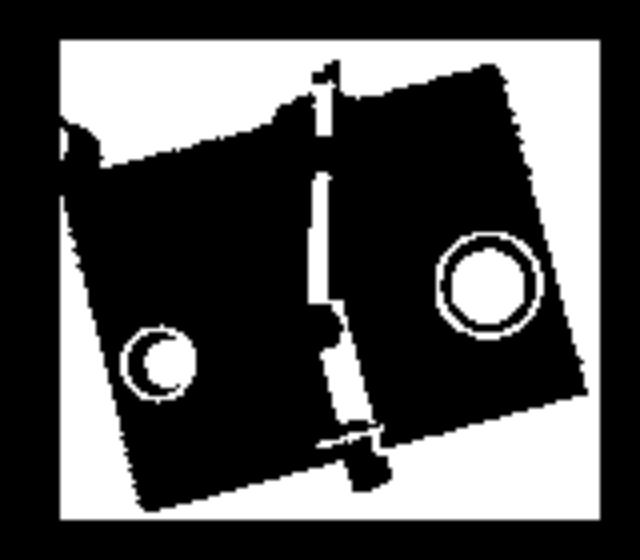

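The crop shows the bowl at full-frame px (312,221) has the larger rim (about 27 px, against 19 px for the other). It is white and on the board, so it is the wide bowl. Next I'll measure positions.

Run:
```python
from h import *
im=cv2.imread("pics/top0.png");i=imaging.camera_info("top")
c=[(314.3,166.5),(205.8,196.8),(226,277.6),(336.2,248)]
P=np.array([onz(i,p,38)[:2] for p in c]);print(P.round(1))
ctr=P.mean(0);ax=(P[0]+P[1]-P[2]-P[3]);ax/=np.linalg.norm(ax);print("board",ctr,np.arctan2(ax[1],ax[0]),[np.linalg.norm(P[k]-P[k-1]) for k in range(4)])
piv=ctr-30*ax;print("pivot",piv)
hsv=cv2.cvtColor(im,cv2.COLOR_BGR2HSV);m=cv2.inRange(hsv,(0,0,120),(179,75,255))
def rim(x0,y0,x1,y1,z,D):
    s=np.zeros_like(m);s[y0:y1,x0:x1]=m[y0:y1,x0:x1]
    cc=max(cv2.findContours(s,0,2)[0],key=lambda q:cv2.boundingRect(q)[2])
    pts=np.array([onz(i,p[0],z)[:2] for p in cc],np.float32)
    (e,r)=cv2.minEnclosingCircle(pts);return np.array(e),2*r
bw,d=rim(297,206,328,237,78,74);print("wide",bw,d,"dist",np.linalg.norm(bw-piv),"ang",np.degrees(np.arctan2(*(bw-piv)[::-1])))
nb,d=rim(218,229,242,252,78,52);print("narrow",nb,d,np.linalg.norm(nb-piv))
cap=onz(i,(190+392/5,150+350/4.2857),173)[:2];print("cap->",cap)
bt=onz(i,(190+403/5,150+163/4.2857),122)[:2];print("boss",bt,np.linalg.norm(bt-piv),np.degrees(np.arctan2(*(bt-piv)[::-1])))
lid=onz(i,(190+407/5,150+168/4.2857),106)[:2];print("lid",lid,np.linalg.norm(lid-piv))
pg=onz(i,(190+404/5,150+70/4.2857),150)[:2];print("peg",pg,np.linalg.norm(pg-piv),np.degrees(np.arctan2(*(pg-piv)[::-1])))
sc=imaging.camera_info("scene");s=cv2.imread("pics/scene0.png")
cv2.imwrite("pics/sc.png",cv2.resize(s[130:260,290:480],None,fx=4,fy=4,interpolation=cv2.INTER_CUBIC))
```

```text
[[ 694.8  -76. ]
 [ 616.2  230.5]
 [ 390.2  174.9]
 [ 465.6 -132.3]]
board [541.70776818  49.28900331] 0.24104126188569058 [np.float64(235.9877664294524), np.float64(316.4580101350317), np.float64(232.821971099629), np.float64(316.3803245466713)]
pivot [512.57507005  42.12758587]
wide [541.24468994 -67.38411713] 73.76570892333984 dist 113.2022976745164 ang -75.32949045894284
narrow [492.80853271 156.49571228] 51.61167907714844 116.06370809137633
cap-> [513.51527214  36.67437   ]
boss [628.01303535  36.58835718] 115.57078734924158 -2.74719998283432
lid [626.52985423  36.63689291] 114.08698675945801
peg [681.05140954  31.61373195] 168.80408198074207 -3.5709422209347954
```

View pics/sc.png

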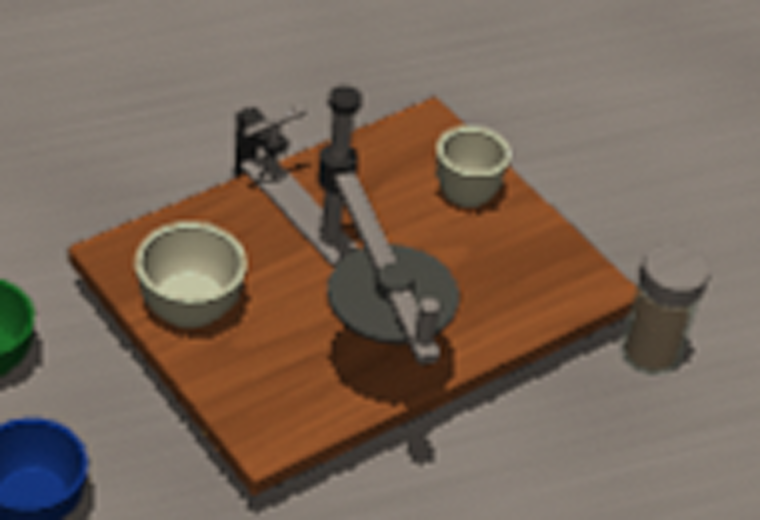

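Both white bowls come out about 115 mm from the pivot, which agrees with the task. The arm points at about -3° and the wide bowl lies at about -75°. I'll shut the gripper and turn the tool so that its -y faces the push direction.

```bash
cat >> h.py <<'E'
from scipy.spatial.transform import Rotation as Ro
def to(x,y,z,yaw=None):
    o=ctrl.get_obs();R=Ro.from_rotvec(o["orientation"]).as_matrix()
    d=R.T@(np.array([x,y,z])-o["ee_pos"]);yn=np.degrees(np.arctan2(-R[1,1],-R[0,1]))
    print("t",round(o["t"],2),"pos",o["ee_pos"].round(1),"push dir(-y) deg",yn.round(2),"F",o["ft_force"].round(1),"w",o["width"].round(1),"tilt",R[:,2].round(3))
    print("tool delta units",(d/50).round(3), "" if yaw is None else f"turn units {-np.radians(yaw-yn)/0.1:.2f}")
E
python3 -m crank '[{"travel":[0,0,0],"turn":-1},{"travel":[0,0,0],"turn":-1},{"travel":[0,0,0],"turn":-1},{"travel":[0,0,0],"turn":-0.5}]' -1
python3 -c "
from h import *
to(683,90,200,-93.5)"
```

```text
t: 0.5
ee_pos: [248.3, 571.7, 237.0]
orientation: [-0.073, -3.139, 0.007]
ft_force: [-0.4, 0.6, 0.0]
width: 59.2Traceback (most recent call last):
  File "<string>", line 3, in <module>
    to(683,90,200,-93.5)
    ~~^^^^^^^^^^^^^^^^^^
  File "h.py", line 14, in to
    print("t",round(o["t"],2),"pos",o["ee_pos"].round(1),"push dir(-y) deg",yn.round(2),"F",o["ft_force"].round(1),"w",o["width"].round(1),"tilt",R[:,2].round(3))
                                                                                                                       ^^^^^^^^^^^^^^^^
AttributeError: 'float' object has no attribute 'round'
```

```bash
sed -i 's/o\["width"\].round(1)/round(o["width"],1)/' h.py
python3 -c "
from h import *
to(683,90,220,-93.5)"
```

```text
t 0.5 pos [248.3 571.7 237. ] push dir(-y) deg -92.67 F [-0.4  0.6  0. ] w 59.2 tilt [-0.002 -0.005 -1.   ]
tool delta units [-9.135 -9.216  0.368] turn units 0.14
```

```bash
python3 -m crank '[{"travel":[-0.4,-0.4,0],"turn":0},{"travel":[-0.6,-0.6,0],"turn":0},{"travel":[-0.6,-0.6,0],"turn":0},{"travel":[-0.6,-0.6,0],"turn":0},{"travel":[-0.6,-0.6,0],"turn":0},{"travel":[-0.6,-0.6,0],"turn":0},{"travel":[-0.6,-0.6,0],"turn":0},{"travel":[-0.6,-0.6,0],"turn":0},{"travel":[-0.6,-0.6,0],"turn":0},{"travel":[-0.6,-0.6,0],"turn":0}]'
python3 -c "
from h import *
to(683,90,220,-93.5)"
```

```text
t: 1.5
ee_pos: [530.4, 261.1, 234.2]
orientation: [-0.055, -3.135, 0.012]
ft_force: [0.2, 1.1, 0.5]
width: 0.1
t 1.5 pos [530.4 261.1 234.2] push dir(-y) deg -92.02 F [0.2 1.1 0.5] w 0.1 tilt [-0.006 -0.007 -1.   ]
tool delta units [-3.172 -3.311  0.29 ] turn units 0.26
```

```bash
python3 -m crank '[{"travel":[-0.6,-0.6,0.05],"turn":0.1},{"travel":[-0.6,-0.6,0.05],"turn":0.1},{"travel":[-0.6,-0.6,0.05],"turn":0.1},{"travel":[-0.6,-0.6,0.05],"turn":0},{"travel":[-0.4,-0.4,0],"turn":0},{"travel":[-0.2,-0.2,0],"turn":0},{"travel":[0,0,0],"turn":0}]'
python3 - <<'E'
from h import *
cv2.imwrite("pics/top1.png",imaging.get_image("top")[130:300,180:380].repeat(3,0).repeat(3,1))
to(684,85,145,-93.5)
E
```

```text
t: 2.2
ee_pos: [678.4, 90.7, 221.0]
orientation: [-0.114, -3.13, 0.013]
ft_force: [-0.4, 0.4, 0.3]
width: 0.3
t 2.25 pos [677.6  91.6 220.9] push dir(-y) deg -94.12 F [-0.2 -0.3 -1. ] w 0.4 tilt [-0.011 -0.008 -1.   ]
tool delta units [-0.152 -0.108  1.517] turn units -0.11
```

View pics/top1.png

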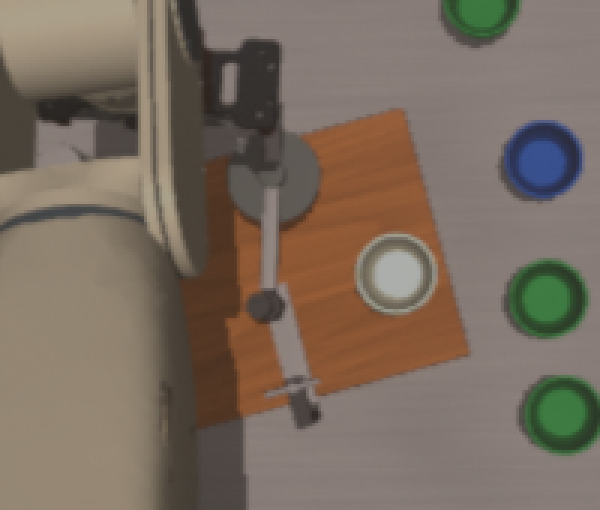

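The picture shows the gripper upstream of the peg, with the lid (crop 275,180) and wide bowl (crop 397,273) untouched. The descent is clear.

```bash
python3 -m crank '[{"travel":[-0.1,0,0.5],"turn":0},{"travel":[-0.05,0,0.5],"turn":0},{"travel":[0,0,0.35],"turn":0},{"travel":[0,0,0.1],"turn":0},{"travel":[0,0,0],"turn":0}]'
python3 - <<'E'
from h import *
to(682,65,145,-93.5)
cv2.imwrite("pics/wr1.png",imaging.get_image("wrist"))
cv2.imwrite("pics/sc1.png",cv2.resize(imaging.get_image("scene")[110:260,290:490],None,fx=4,fy=4,interpolation=cv2.INTER_CUBIC))
E
```

```text
t: 2.75
ee_pos: [680.4, 98.0, 147.7]
orientation: [-0.103, -3.129, 0.011]
ft_force: [0.2, -0.2, 1.1]
width: 0.5
t 2.75 pos [680.4  98.  147.7] push dir(-y) deg -93.75 F [ 0.2 -0.2  1.1] w 0.5 tilt [-0.011 -0.007 -1.   ]
tool delta units [-0.076 -0.657  0.058] turn units -0.04
```

View pics/sc1.png

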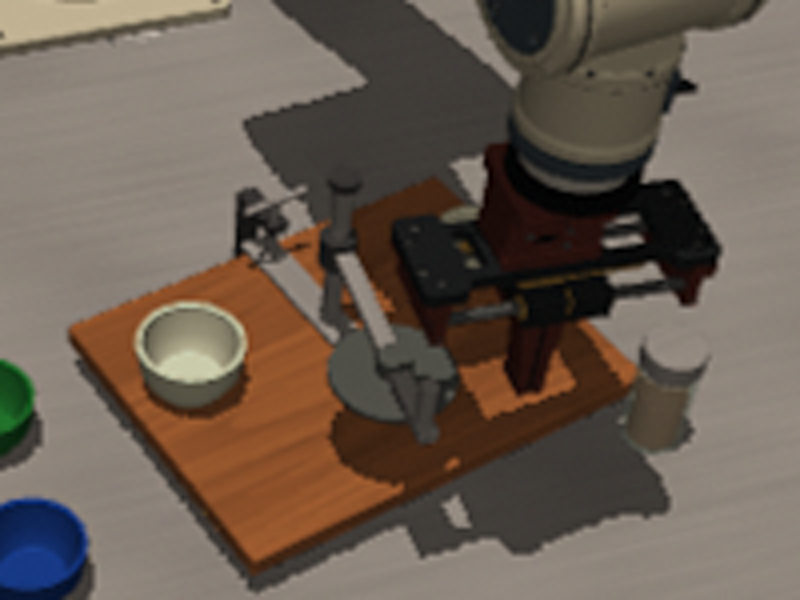

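View pics/wr1.png

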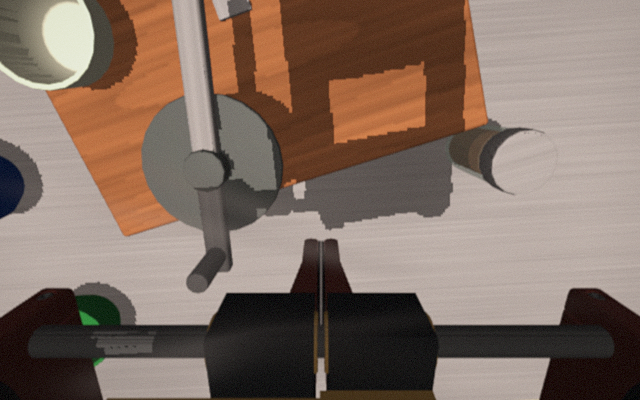

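```bash
python3 -m crank '[{"travel":[-0.04,-0.3,0.02],"turn":0},{"travel":[-0.04,-0.3,0.02],"turn":0},{"travel":[-0.02,-0.2,0],"turn":0},{"travel":[0,-0.1,0],"turn":0},{"travel":[0,0,0],"turn":0}]'
python3 - <<'E'
from h import *
to(682,52,146,-93.5)
cv2.imwrite("pics/wr2.png",imaging.get_image("wrist"))
E
```

```text
t: 3.35
ee_pos: [685.0, 47.9, 150.9]
orientation: [-0.104, -3.136, 0.01]
ft_force: [-0.6, -0.5, -0.1]
width: 0.6
t 3.35 pos [685.   47.9 150.9] push dir(-y) deg -93.81 F [-0.6 -0.5 -0.1] w 0.6 tilt [-0.004 -0.006 -1.   ]
tool delta units [0.066 0.078 0.097] turn units -0.05
```

View pics/wr2.png

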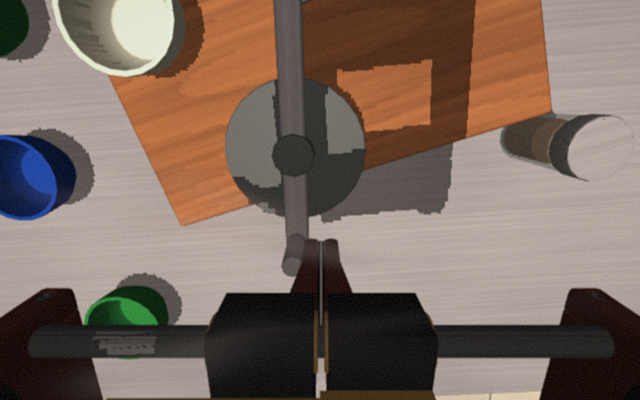

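The wrist view shows the peg (291,267) just left of the fingers, about to touch. I'll start the arc in short rows.

```bash
python3 -m crank '[{"travel":[0.05,-0.08,0.1],"turn":0.1},{"travel":[0.0,-0.1,0],"turn":0.3},{"travel":[-0.01,-0.17,0],"turn":0.5},{"travel":[-0.015,-0.17,0],"turn":0.5},{"travel":[-0.015,-0.17,0],"turn":0.5},{"travel":[-0.015,-0.17,0],"turn":0.5}]'
python3 - <<'E'
from h import *
o=ctrl.get_obs();p=o["ee_pos"][:2]-np.array([512.8,41]);print("r",np.hypot(*p),"ang",np.degrees(np.arctan2(p[1],p[0])))
to(682,52,146,-93.5)
cv2.imwrite("pics/wr3.png",imaging.get_image("wrist"))
E
```

```text
t: 4.0
ee_pos: [677.8, 5.8, 145.1]
orientation: [-0.499, -3.099, 0.009]
ft_force: [-0.0, 0.6, 0.3]
width: 0.2
r 168.70403473406122 ang -12.043211955722404
t 4.0 pos [677.8   5.8 145.1] push dir(-y) deg -108.29 F [-0.   0.6  0.3] w 0.2 tilt [-0.004 -0.005 -1.   ]
tool delta units [ 0.21   0.904 -0.023] turn units -2.58
```

View pics/wr3.png

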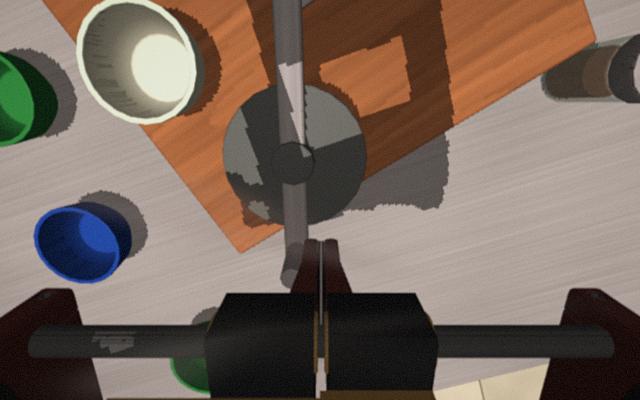

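```bash
python3 -m crank '[{"travel":[-0.015,-0.17,0],"turn":0.5},{"travel":[-0.015,-0.17,0],"turn":0.5},{"travel":[-0.015,-0.17,0],"turn":0.5},{"travel":[-0.015,-0.17,0],"turn":0.5},{"travel":[-0.015,-0.17,0],"turn":0.5},{"travel":[-0.015,-0.17,0],"turn":0.5},{"travel":[-0.015,-0.17,0],"turn":0.5}]'
python3 - <<'E'
from h import *
o=ctrl.get_obs();p=o["ee_pos"][:2]-np.array([512.8,41]);print("r",np.hypot(*p),"ang",np.degrees(np.arctan2(p[1],p[0])))
to(682,52,146,-93.5)
cv2.imwrite("pics/wr4.png",imaging.get_image("wrist"))
E
```

```text
t: 4.75
ee_pos: [654.6, -49.9, 144.7]
orientation: [-1.053, -2.958, 0.009]
ft_force: [0.7, 0.8, 0.1]
width: 0.4
r 168.45801475057038 ang -32.67012097108348
t 4.75 pos [654.6 -49.9 144.7] push dir(-y) deg -129.2 F [0.7 0.8 0.1] w 0.4 tilt [-0.004 -0.005 -1.   ]
tool delta units [ 0.864  1.926 -0.037] turn units -6.23
```

View pics/wr4.png

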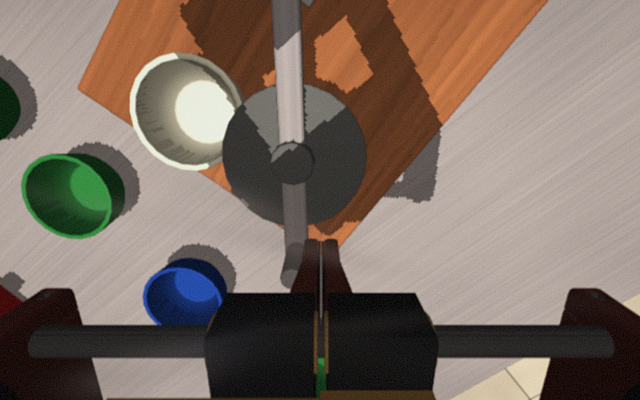

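```bash
python3 -m crank '[{"travel":[-0.015,-0.17,0],"turn":0.5},{"travel":[-0.015,-0.17,0],"turn":0.5},{"travel":[-0.015,-0.17,0],"turn":0.5},{"travel":[-0.015,-0.17,0],"turn":0.5},{"travel":[-0.015,-0.17,0],"turn":0.5},{"travel":[-0.015,-0.17,0],"turn":0.5},{"travel":[-0.015,-0.17,0],"turn":0.5},{"travel":[-0.015,-0.17,0],"turn":0.5},{"travel":[-0.01,-0.12,0],"turn":0.35},{"travel":[0,-0.05,0],"turn":0.15},{"travel":[0,0,0],"turn":0}]'
python3 - <<'E'
from h import *
o=ctrl.get_obs();p=o["ee_pos"][:2]-np.array([512.8,41]);print("r",np.hypot(*p),"ang",np.degrees(np.arctan2(p[1],p[0])))
to(682,52,146,-93.5)
cv2.imwrite("pics/wr5.png",imaging.get_image("wrist"))
cv2.imwrite("pics/top5.png",imaging.get_image("top")[150:290,230:400].repeat(4,0).repeat(4,1))
E
```

```text
t: 5.9
ee_pos: [599.3, -102.2, 144.9]
orientation: [1.699, 2.641, -0.008]
ft_force: [-0.2, -0.0, 1.0]
width: 0.5
r 167.33844894801592 ang -58.86273207560134
t 5.9 pos [ 599.3 -102.2  144.9] push dir(-y) deg -155.51 F [-0.2 -0.   1. ] w 0.5 tilt [-0.002 -0.005 -1.   ]
tool delta units [ 2.122  2.783 -0.04 ] turn units -10.82
```

View pics/wr5.png

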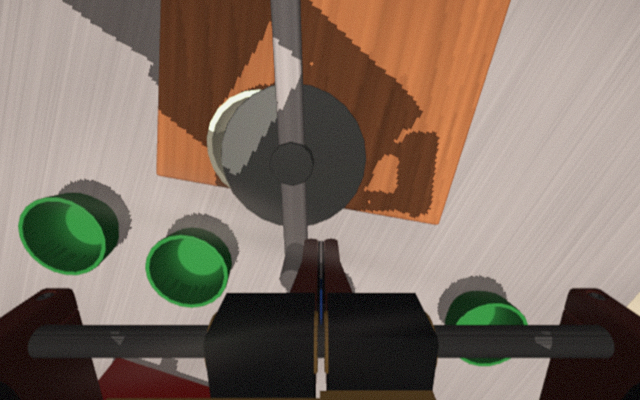

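View pics/top5.png

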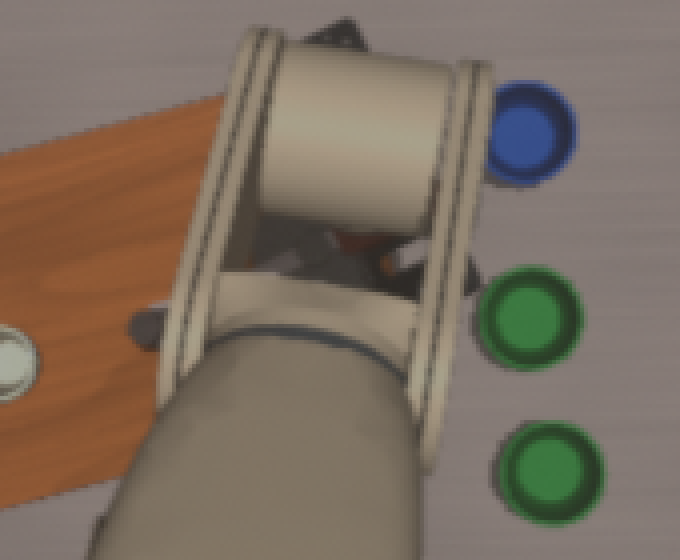

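The wrist view shows the lid (295,155) partly over the bowl, whose rim still shows on the left (212,140). I'll compute the remaining angle from the wrist camera and cross-check the bowl position with the earlier wrist pictures.

```bash
cat >> h.py <<'E'
def caminfo(pos,rot):
    "wrist cam info for a given tool pose, from the constant tool->camera transform now"
    o=ctrl.get_obs();i=imaging.camera_info("wrist")
    def T(R,t):
        M=np.eye(4);M[:3,:3]=R;M[:3,3]=np.ravel(t);return M
    M=T(cv2.Rodrigues(np.array(i["rvec"],float))[0],i["tvec"])@T(Ro.from_rotvec(o["orientation"]).as_matrix(),o["ee_pos"])
    N=M@np.linalg.inv(T(Ro.from_rotvec(rot).as_matrix(),pos))
    return dict(camera_matrix=i["camera_matrix"],rvec=Ro.from_matrix(N[:3,:3]).as_rotvec(),tvec=N[:3,3])
E
python3 - <<'E'
from h import *
piv=np.array([512.8,41.])
i=imaging.camera_info("wrist");o=ctrl.get_obs()
def pa(p):
    d=p[:2]-piv;return p[:2].round(1),np.hypot(*d).round(1),np.degrees(np.arctan2(d[1],d[0])).round(2)
print("boss",pa(onz(i,(291.5,163.5),122)))
im=cv2.imread("pics/wr5.png")
# circle check of projected lid from boss
for f,pos,rot,bp in (("wr3",[677.8,5.8,145.1],[-0.499,-3.099,.009],(293,163)),("wr4",[654.6,-49.9,144.7],[-1.053,-2.958,.009],(292.5,163))):
    j=caminfo(pos,rot);im=cv2.imread(f"pics/{f}.png");h=cv2.cvtColor(im,cv2.COLOR_BGR2HSV)
    m=cv2.inRange(h,(20,8,150),(60,90,255));m[:, 260:]=0
    c=max(cv2.findContours(m,0,2)[0],key=cv2.contourArea);c=cv2.convexHull(c).reshape(-1,2)
    W=np.array([onz(j,p,78)[:2] for p in c],np.float32);e,r=cv2.minEnclosingCircle(W)
    print(f,"bowl",pa(np.array(e)),"D",2*r,cv2.boundingRect(c),"boss",pa(onz(j,bp,122)))
E
```

```text
boss (array([563. , -61.1]), np.float64(113.7), np.float64(-63.79))
wr3 bowl (array([540.9, -69.5]), np.float64(114.0), np.float64(-75.72)) D 73.4968490600586 (76, 0, 121, 125) boss (array([622.8,   7.7]), np.float64(115.0), np.float64(-16.84))
wr4 bowl (array([546.7, -61.6]), np.float64(108.0), np.float64(-71.72)) D 49.42103958129883 (166, 73, 69, 80) boss (array([603.8, -28.7]), np.float64(114.6), np.float64(-37.45))
```

Two estimates of the bowl agree: (541.2,-67.4) from the top camera and (540.9,-69.5) from wr3. The wr4 mask was partial (D 49), so I'm discarding it. The arm is at -63.8° and the target is about -75.5°.

```bash
python3 -m crank '[{"travel":[-0.0,-0.15,0],"turn":0.4},{"travel":[-0.01,-0.17,0],"turn":0.5},{"travel":[-0.01,-0.13,0],"turn":0.4},{"travel":[-0.01,-0.09,0],"turn":0.25},{"travel":[0,0,0],"turn":0}]'
python3 - <<'E'
from h import *
piv=np.array([512.8,41.])
to(682,52,146,-165.5)
i=imaging.camera_info("wrist");im=imaging.get_image("wrist")
for k in(-1,0,1):
    p=onz(i,(291.5,163.5+k*0),122)[:2]
print("boss",p,np.degrees(np.arctan2(*(p-piv)[::-1])))
cv2.imwrite("pics/wr6.png",im)
E
```

```text
t: 6.5
ee_pos: [576.1, -112.7, 145.0]
orientation: [1.898, 2.499, -0.006]
ft_force: [-0.0, 1.3, -0.2]
width: 0.6
t 6.5 pos [ 576.1 -112.7  145. ] push dir(-y) deg -164.43 F [-0.   1.3 -0.2] w 0.6 tilt [ 0.001 -0.005 -1.   ]
tool delta units [ 2.605  2.924 -0.035] turn units 0.19
boss [546.53220357 -66.61039199] -72.59556354100074
```

View pics/wr6.png

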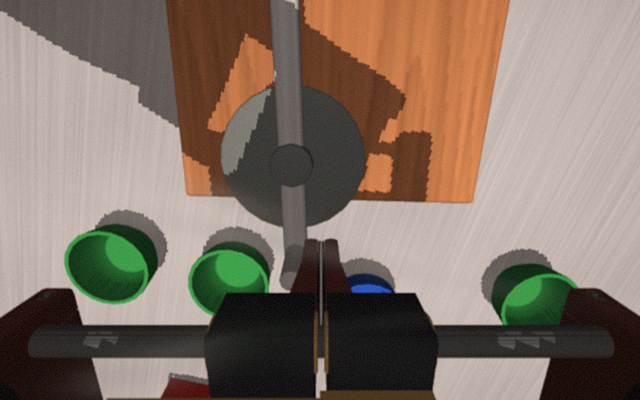

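```bash
python3 -m crank '[{"travel":[0,-0.09,0],"turn":0.25},{"travel":[0,-0.07,0],"turn":0.2},{"travel":[0,0,0],"turn":0},{"travel":[0,0,0],"turn":0}]'
python3 - <<'E'
from h import *
piv=np.array([512.8,41.])
to(682,52,146,-165.5)
i=imaging.camera_info("wrist");im=imaging.get_image("wrist")
g=cv2.cvtColor(im,cv2.COLOR_BGR2GRAY)
p=onz(i,(291.8,164.5),122)[:2]
print("boss",p,np.degrees(np.arctan2(*(p-piv)[::-1])))
cv2.imwrite("pics/wr7.png",cv2.resize(im[70:290,200:390],None,fx=2.6,fy=2.6,interpolation=cv2.INTER_CUBIC))
cv2.imwrite("pics/sc7.png",cv2.resize(imaging.get_image("scene")[110:260,290:490],None,fx=4,fy=4,interpolation=cv2.INTER_CUBIC))
E
```

```text
t: 6.95
ee_pos: [568.9, -114.6, 145.1]
orientation: [1.954, 2.454, -0.005]
ft_force: [0.6, -0.5, 0.6]
width: 0.7
t 6.95 pos [ 568.9 -114.6  145.1] push dir(-y) deg -167.06 F [ 0.6 -0.5  0.6] w 0.7 tilt [ 0.001 -0.005 -1.   ]
tool delta units [ 2.74   2.951 -0.031] turn units -0.27
boss [541.67938456 -67.7222447 ] -75.12429913751927
```

View pics/wr7.png

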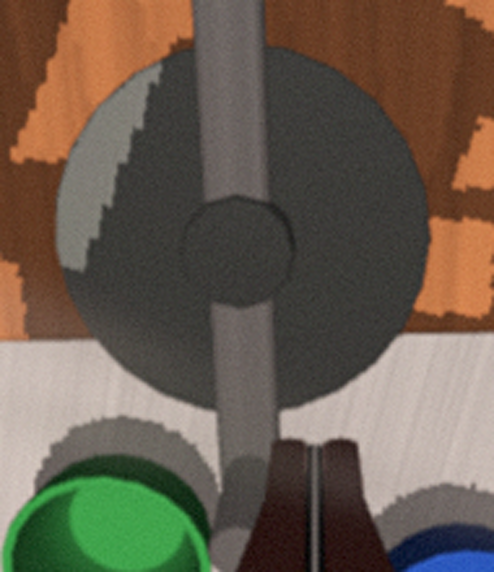

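View pics/sc7.png

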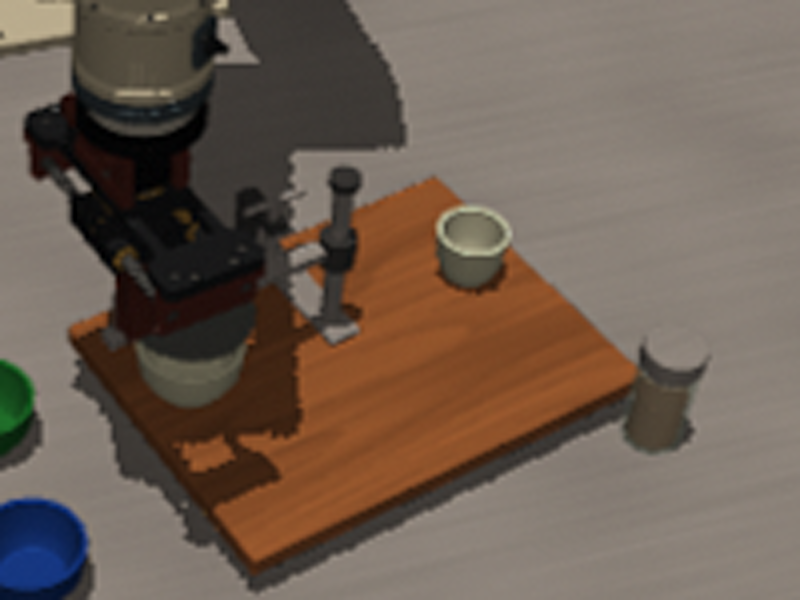

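The lid now covers the bowl, with the boss at about (541.5,-68) against the bowl at (541,-68.5). I'll back off and look with nothing in the way.

```bash
python3 -m crank '[{"travel":[0,0.3,0],"turn":0},{"travel":[0,0.5,0],"turn":0},{"travel":[-0.3,0.6,-0.5],"turn":0},{"travel":[-0.3,0.6,-0.7],"turn":0},{"travel":[-0.3,0.6,-0.5],"turn":0},{"travel":[0,0.6,0],"turn":0},{"travel":[0,0.6,0],"turn":0},{"travel":[0,0.3,0],"turn":0},{"travel":[0,0,0],"turn":0}]'
python3 - <<'E'
from h import *
to(541.5,-68,170,-165.5)
a=imaging.get_image("top");b=imaging.get_image("scene")
cv2.imwrite("pics/top8r.png",a);cv2.imwrite("pics/scene8r.png",b);cv2.imwrite("pics/wr8.png",imaging.get_image("wrist"))
cv2.imwrite("pics/top8.png",cv2.resize(a[150:290,200:360],None,fx=5,fy=4.2857,interpolation=cv2.INTER_CUBIC))
cv2.imwrite("pics/sc8.png",cv2.resize(b[150:250,290:440],None,fx=5,fy=5,interpolation=cv2.INTER_CUBIC))
E
```

```text
t: 7.95
ee_pos: [783.8, -111.2, 230.8]
orientation: [-1.955, -2.457, 0.009]
ft_force: [-0.0, 0.2, -0.9]
width: 0.3
t 7.95 pos [ 783.8 -111.2  230.8] push dir(-y) deg -167.0 F [-0.   0.2 -0.9] w 0.3 tilt [-0.005 -0.004 -1.   ]
tool delta units [ 1.934 -4.52   1.239] turn units -0.26
```

View pics/top8.png

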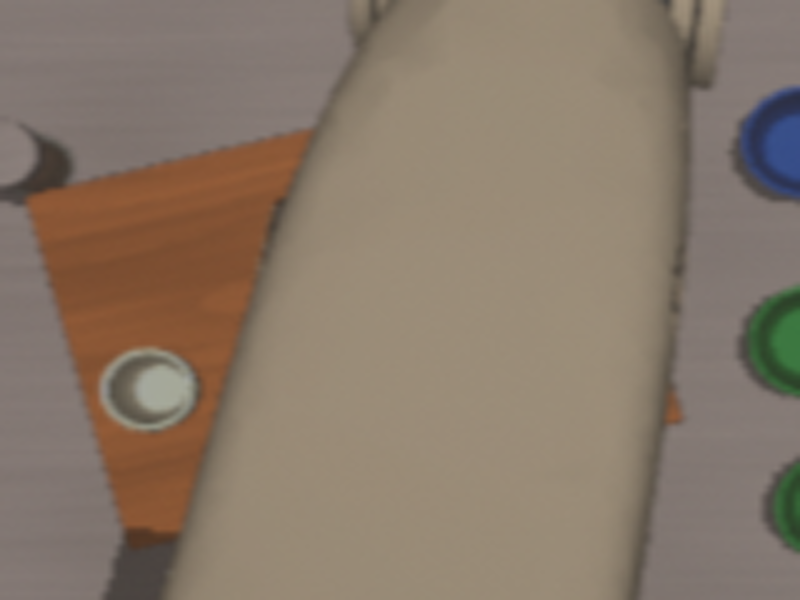

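View pics/sc8.png

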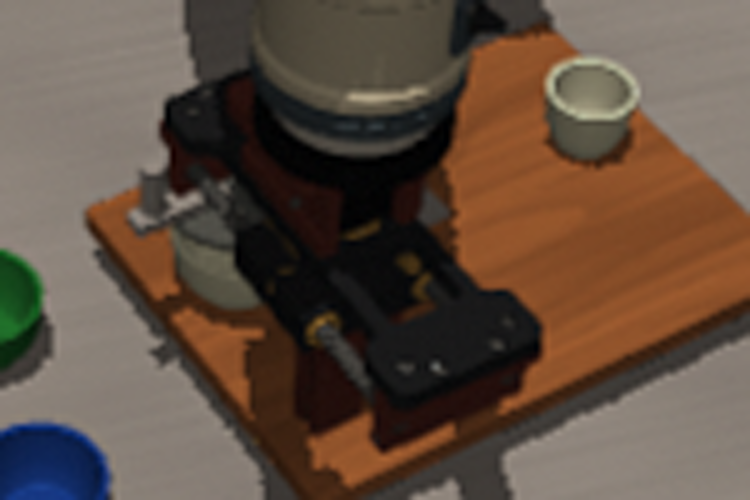

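```bash
python3 -m crank '[{"travel":[0.6,0,0],"turn":0},{"travel":[0.8,0,0],"turn":0},{"travel":[0.8,0,0],"turn":0},{"travel":[0.8,0,0],"turn":0},{"travel":[0.8,0,0],"turn":0},{"travel":[0.8,0,0],"turn":0},{"travel":[0.4,0,0],"turn":0},{"travel":[0,0,0],"turn":0}]'
python3 - <<'E'
from h import *
a=imaging.get_image("top");b=imaging.get_image("scene")
cv2.imwrite("pics/top9r.png",a);cv2.imwrite("pics/scene9r.png",b)
cv2.imwrite("pics/top9.png",cv2.resize(a[150:290,200:360],None,fx=5,fy=4.2857,interpolation=cv2.INTER_CUBIC))
cv2.imwrite("pics/sc9.png",cv2.resize(b[150:250,290:440],None,fx=5,fy=5,interpolation=cv2.INTER_CUBIC))
E
```

```text
t: 8.9
ee_pos: [715.6, 133.4, 230.4]
orientation: [-1.962, -2.445, 0.019]
ft_force: [-0.6, 0.1, 0.3]
width: 0.3
```

View pics/top9.png

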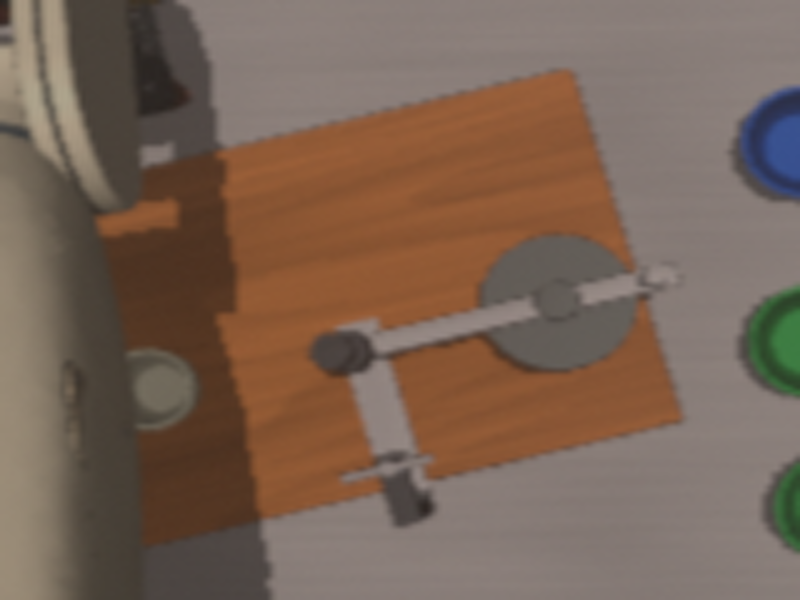

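View pics/sc9.png

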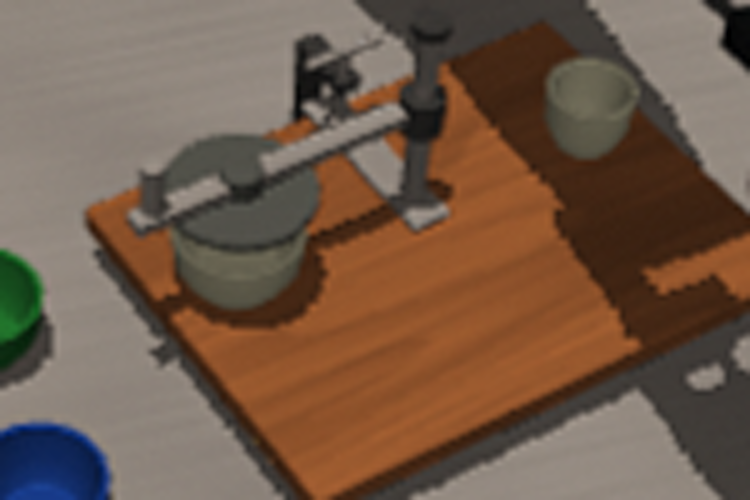

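Run:
```python
from h import *
t=imaging.camera_info("top");s=imaging.camera_info("scene");piv=np.array([512.8,41.])
def circ(im,info,roi,lo,hi,z,largest=cv2.contourArea):
    x0,y0,x1,y1=roi;h=cv2.cvtColor(im,cv2.COLOR_BGR2HSV);m=cv2.inRange(h,lo,hi)
    q=np.zeros_like(m);q[y0:y1,x0:x1]=m[y0:y1,x0:x1]
    q=cv2.morphologyEx(q,cv2.MORPH_OPEN,np.ones((3,3))) if z>100 else q
    c=max(cv2.findContours(q,0,2)[0],key=lambda c:cv2.boundingRect(c)[2]);c=cv2.convexHull(c).reshape(-1,2)
    W=np.array([onz(info,p,z)[:2] for p in c],np.float32);e,r=cv2.minEnclosingCircle(W);print(cv2.boundingRect(c),"ctr",np.round(e,1),"D",round(2*r,1));return np.array(e)
T9=cv2.imread("pics/top9r.png");S0=cv2.imread("pics/scene0.png")
h=cv2.cvtColor(T9,cv2.COLOR_BGR2HSV);print("lid hsv",h[228,305],h[213,318],"boss",onz(t,(311.4,219.8),122),"lid",onz(t,(311.8,220.5),107))
circ(T9,t,(290,200,335,240),(20,0,60),(110,45,118),107)
S9=cv2.imread("pics/scene9r.png")
print(cv2.cvtColor(S0,cv2.COLOR_BGR2HSV)[188,327:352])
# scene lid ellipse extremes from crop: left 160 right 319 top 135 bottom ~247
print("scene boss",onz(s,(290+244/5,150+176/5),122))
print("scene lid", onz(s,(290+239.5/5,150+191/5),106))
# scene rim in sc.png (x4, off 290,130): outer rim 136..246, y 222..~292
print("scene bowl",onz(s,(290+191/4,130+259/4),78))
```

```text
lid hsv [14 28 99] [16 28 99] boss [542.47268986 -68.81719638 122.        ] lid [541.10387492 -69.15705121 107.        ]Traceback (most recent call last):
  File "<stdin>", line 11, in <module>
  File "<stdin>", line 7, in circ
ValueError: max() iterable argument is empty
```

Run:
```python
from h import *
s=imaging.camera_info("scene")
print("scene boss",onz(s,(290+244/5,150+176/5),122))
print("scene lid", onz(s,(290+239.5/5,150+191/5),106))
print("scene bowl",onz(s,(290+191/4,130+258/4),78))
to(542,-68.5,160,-165.5)
```

```text
scene boss [548.38636696 -68.74265417 122.        ]
scene lid [543.00453436 -68.97354153 106.        ]
scene bowl [538.9269103  -67.24452449  78.        ]
t 9.0 pos [716.5 130.8 230.4] push dir(-y) deg -167.6 F [-0.6 -0.7  0.7] w 0.3 tilt [-0.012 -0.006 -1.   ]
tool delta units [-3.14  -4.246  1.472] turn units -0.37
```

Run:
```python
from h import *
s=imaging.camera_info("scene")
a=np.linspace(0,2*np.pi,200)
def ring(c,r,z):return proj(s,np.c_[c[0]+r*np.cos(a),c[1]+r*np.sin(a),0*a+z])
for n,c,r,z in(("lid",(541,-68.5),42,107),("rim",(541,-68.5),37,78)):
    q=ring(c,r,z);print(n,"cols",q[:,0].min(),q[:,0].max(),"rows",q[:,1].min(),q[:,1].max())
print("px per mm x,y at lid",proj(s,[[541,-68.5,107],[551,-68.5,107],[541,-58.5,107]]))
for f,roi in(("scene0",(312,175,365,220)),("scene9r",(312,170,365,220))):
    im=cv2.imread(f"pics/{f}.png");x0,y0,x1,y1=roi
    cv2.imwrite(f"pics/{f}_z.png",cv2.resize(im[y0:y1,x0:x1],None,fx=13,fy=13,interpolation=cv2.INTER_NEAREST))
```

```text
lid cols 321.7468497402823 353.9517290178767 rows 176.27190413420325 198.99243351952515
rim cols 323.5844341989207 351.4886202622579 rows 185.3335728995912 205.32715369686997
px per mm x,y at lid [[337.84966478 187.37134768]
 [339.02379804 189.98185709]
 [341.49426086 186.62101907]]
```

View pics/scene9r_z.png

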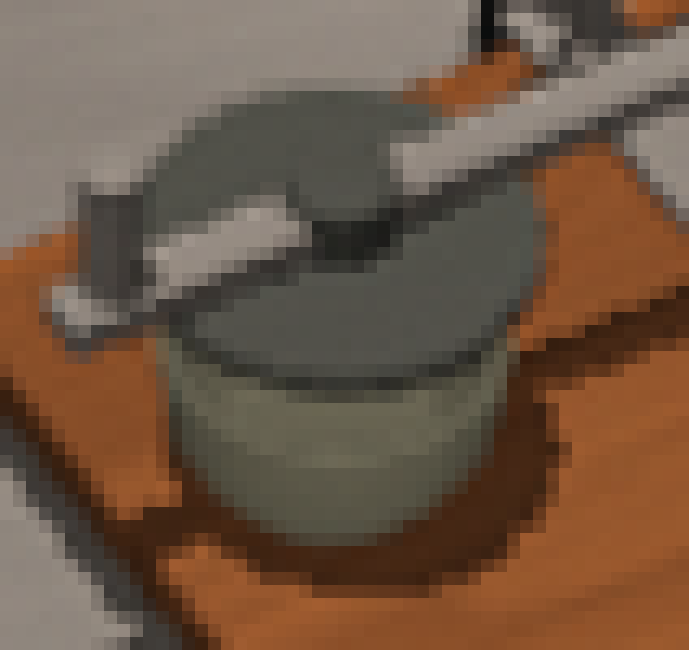

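View pics/scene0_z.png

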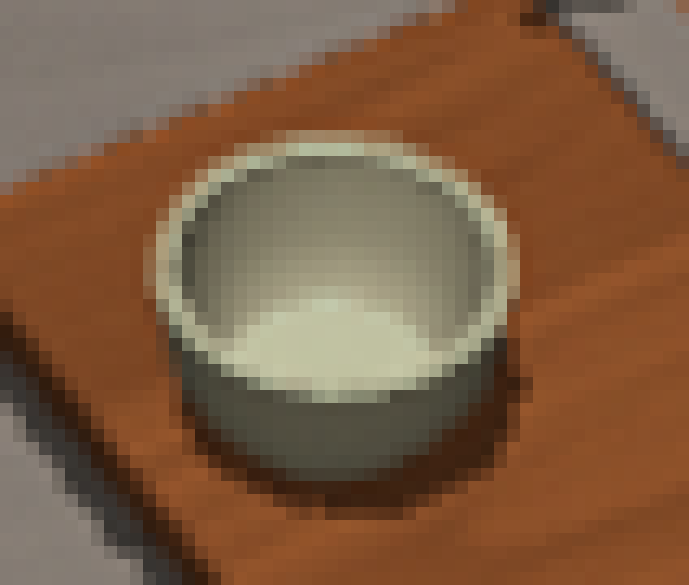

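From both cameras the lid is within about 2 mm of the bowl centre, which is good enough for the 4 mm plug clearance. Next I'll go above the boss.

```bash
python3 -m crank '[{"travel":[-0.4,-0.5,0],"turn":-0.1},{"travel":[-0.5,-0.7,0],"turn":-0.1},{"travel":[-0.5,-0.7,0],"turn":0},{"travel":[-0.5,-0.7,0],"turn":0},{"travel":[-0.5,-0.7,0],"turn":0},{"travel":[-0.4,-0.5,0],"turn":0},{"travel":[-0.2,-0.2,0],"turn":0},{"travel":[0,0,0],"turn":0}]'
python3 - <<'E'
from h import *
to(542,-68.5,160,-165.5)
E
```

```text
t: 9.8
ee_pos: [550.6, -82.0, 233.0]
orientation: [-1.959, -2.453, 0.021]
ft_force: [0.9, 0.0, 0.7]
width: 0.4
t 9.8 pos [550.6 -82.  233. ] push dir(-y) deg -167.22 F [0.9 0.  0.7] w 0.4 tilt [-0.009 -0.009 -1.   ]
tool delta units [ 0.312 -0.092  1.459] turn units -0.30
```

```bash
python3 -m crank '[{"travel":[0.2,-0.05,0.2],"turn":-0.2},{"travel":[0.1,-0.05,0.4],"turn":-0.1},{"travel":[0,0,0.4],"turn":0},{"travel":[0,0,0.3],"turn":0},{"travel":[0,0,0.1],"turn":0},{"travel":[0,0,0],"turn":0}]'
python3 - <<'E'
from h import *
to(542,-68.5,139,-165.5)
cv2.imwrite("pics/wr10.png",imaging.get_image("wrist"))
E
```

```text
t: 10.4
ee_pos: [545.5, -63.7, 158.2]
orientation: [-1.914, -2.491, 0.016]
ft_force: [0.4, -0.3, 0.8]
width: 0.2
t 10.4 pos [545.5 -63.7 158.2] push dir(-y) deg -165.09 F [ 0.4 -0.3  0.8] w 0.2 tilt [-0.007 -0.008 -1.   ]
tool delta units [-0.073 -0.089  0.385] turn units 0.07
```

View pics/wr10.png

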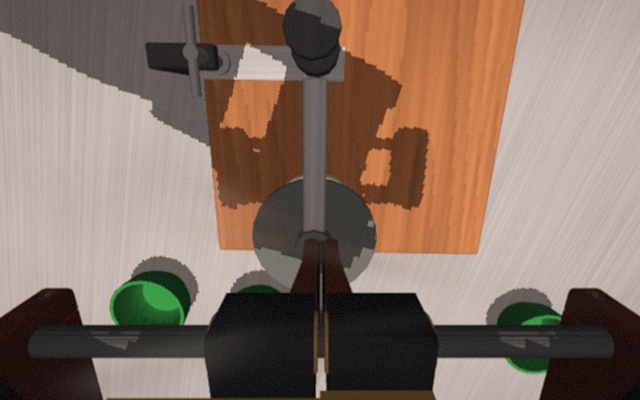

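```bash
python3 -m crank '[{"travel":[-0.07,-0.09,0.1],"turn":0},{"travel":[0,0,0.1],"turn":0},{"travel":[0,0,0.06],"turn":0},{"travel":[0,0,0.03],"turn":0},{"travel":[0,0,0],"turn":0}]'
python3 - <<'E'
from h import *
to(542,-68.5,139,-165.5)
E
```

```text
t: 10.95
ee_pos: [543.6, -68.4, 144.8]
orientation: [1.911, 2.489, -0.013]
ft_force: [0.2, -0.2, 0.1]
width: 0.5
t 10.95 pos [543.6 -68.4 144.8] push dir(-y) deg -165.05 F [ 0.2 -0.2  0.1] w 0.5 tilt [-0.002 -0.008 -1.   ]
tool delta units [ 0.007 -0.031  0.117] turn units 0.08
```

```bash
python3 -m crank '[{"travel":[0,-0.03,0.05],"turn":0},{"travel":[0,0,0.05],"turn":0},{"travel":[0,0,0.04],"turn":0},{"travel":[0,0,0.04],"turn":0}]';python3 -m crank '[{"travel":[0,0,0.05],"turn":0},{"travel":[0,0,0.05],"turn":0}]'
```

```text
t: 11.35
ee_pos: [542.8, -69.3, 136.2]
orientation: [1.911, 2.487, -0.011]
ft_force: [-0.9, -0.6, 3.6]
width: 0.6
t: 11.55
ee_pos: [543.0, -69.3, 131.4]
orientation: [1.91, 2.487, -0.011]
ft_force: [-0.0, 0.6, 4.0]
width: 0.6
```

```bash
python3 -m crank '[{"travel":[0,0,0.05],"turn":0},{"travel":[0,0,0.05],"turn":0},{"travel":[0,0,0.05],"turn":0},{"travel":[0,0,0.05],"turn":0}]';python3 -m crank '[{"travel":[0,0,0.05],"turn":0},{"travel":[0,0,0.05],"turn":0}]'; python3 -m crank '[{"travel":[0,0,0.03],"turn":0},{"travel":[0,0,0.03],"turn":0}]'
```

```text
t: 11.95
ee_pos: [543.2, -69.3, 120.9]
orientation: [1.91, 2.487, -0.01]
ft_force: [-1.3, 0.4, 4.2]
width: 0.5
t: 12.15
ee_pos: [543.2, -69.2, 115.8]
orientation: [1.911, 2.487, -0.01]
ft_force: [-5.7, 4.9, 25.4]
width: 0.6
t: 12.35
ee_pos: [543.3, -68.9, 115.6]
orientation: [1.911, 2.487, -0.01]
ft_force: [-9.2, 0.2, 27.2]
width: 0.3
```

The force jumped to 25–27 N and motion stopped at TCP z 115.6, where the rim was predicted (115). One slightly firmer press, then I'll retreat.

```bash
python3 -m crank '[{"travel":[0,0,0.06],"turn":0},{"travel":[0,0,0.06],"turn":0}]'; python3 -m crank '[{"travel":[0,0,-0.04],"turn":0},{"travel":[0,0,-0.1],"turn":0},{"travel":[0,0,-0.4],"turn":0},{"travel":[0,0,-0.6],"turn":0},{"travel":[0,0,-0.8],"turn":0},{"travel":[0.3,0.5,-0.5],"turn":0},{"travel":[0.6,0.7,0],"turn":0},{"travel":[0.6,0.7,0],"turn":0},{"travel":[0.6,0.7,0],"turn":0},{"travel":[0.6,0.7,0],"turn":0},{"travel":[0.5,0.5,0],"turn":0},{"travel":[0.3,0.3,0],"turn":0},{"travel":[0,0,0],"turn":0}]'
python3 - <<'E'
from h import *
a=imaging.get_image("top");b=imaging.get_image("scene")
cv2.imwrite("pics/top11r.png",a);cv2.imwrite("pics/scene11r.png",b)
cv2.imwrite("pics/top11.png",cv2.resize(a[150:290,200:360],None,fx=5,fy=4.2857,interpolation=cv2.INTER_CUBIC))
cv2.imwrite("pics/sc11.png",cv2.resize(b[170:220,312:365],None,fx=12,fy=12,interpolation=cv2.INTER_NEAREST))
E
```

```text
t: 12.55
ee_pos: [543.5, -68.9, 115.5]
orientation: [1.91, 2.487, -0.01]
ft_force: [-13.9, 2.3, 43.1]
width: 0.4
t: 13.85
ee_pos: [700.7, 162.1, 234.4]
orientation: [1.917, 2.487, -0.014]
ft_force: [1.2, -0.7, -0.9]
width: 0.8
```

View pics/top11.png

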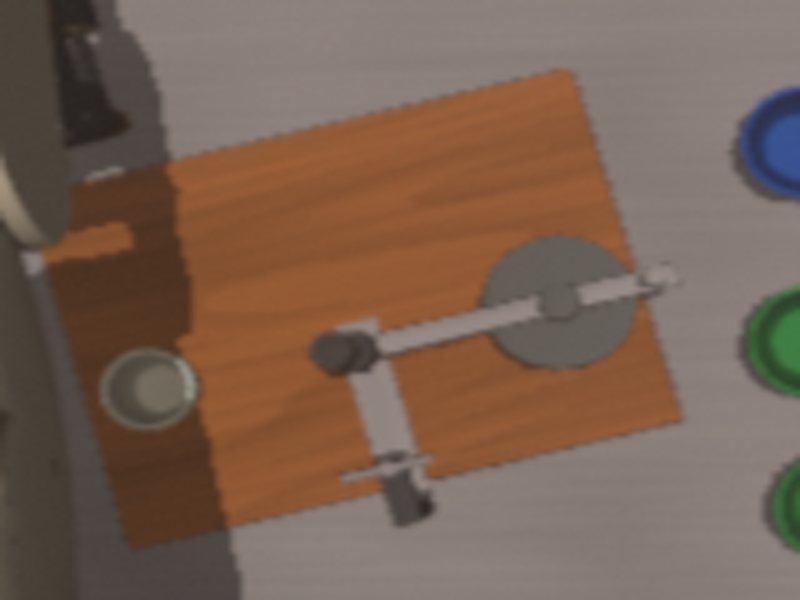

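View pics/sc11.png

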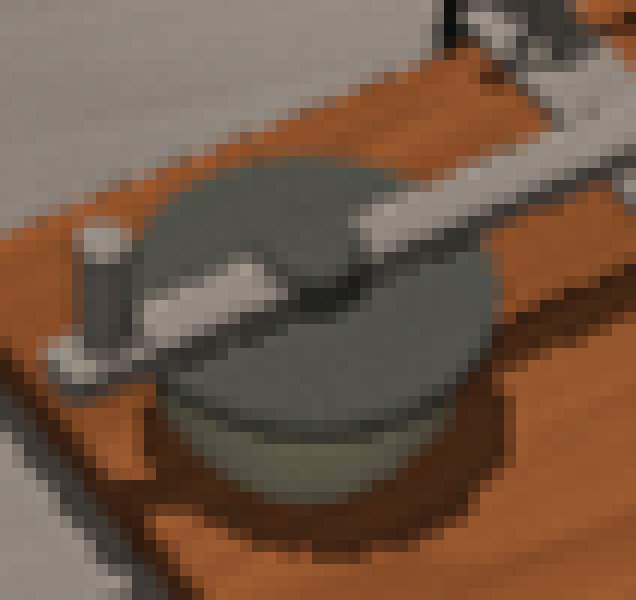

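View pics/scene11r.png

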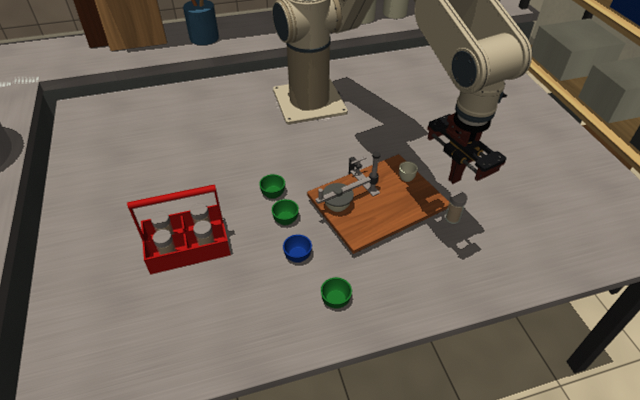

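Run:
```python
from h import *
s=imaging.camera_info("scene");t=imaging.camera_info("top")
a=np.linspace(0,2*np.pi,200)
for z in (84,87,90):
    q=proj(s,np.c_[542+42*np.cos(a),-68.5+42*np.sin(a),0*a+z]);print(z,q.min(0),q.max(0))
print("observed cols 322.8 353.5 top row 182.9")
print("top: boss",onz(t,(200+560/5,150+302/4.2857),98),"lid",onz(t,(200+559.5/5,150+303/4.2857),83))
```

```text
84 [321.81518348 182.70057504] [353.61635736 205.42755925]
87 [321.82036742 181.90340218] [353.67576479 204.63303155]
90 [321.82556906 181.10356844] [353.73537514 203.83572857]
observed cols 322.8 353.5 top row 182.9
top: boss [541.46573065 -69.28971868  98.        ] lid [541.32105473 -68.34782725  83.        ]
```

The lid height matches fully home: the top edge row is 182.9, against 182.7 predicted. The lid centre is (541.3,-68.3), within about 1 mm of the measured bowl centre.

```bash
python3 -c "
from h import *
print(workorder.close_job())"
```

```text
the job is handed in; nothing more can be done
None
```

The wide bowl is closed. With the gripper shut, I pushed the peg round about 72° until the raised lid was over the wide white bowl. I then pressed the boss down about 24 mm until it stopped hard, with 43 N at the last press, and moved the arm clear. The job is handed in at about 14 s of the 53 s allowed. No verdict is reported.

**Lid position:** In the last pictures the top camera puts the lid centre at about (541, -68). I had measured the bowl there at the start, so they agree to 1–2 mm. The scene camera shows the lid at rim height.

**Other objects:** By eye, the wide bowl does not appear to have moved. The narrow bowl, shaker and caddy also look unmoved; I did not re-measure those three.

**Checks that failed or disagreed:**
- One wrist-camera bowl estimate was thrown out because its mask caught only part of the rim.
- One automatic lid mask found nothing, so I read that lid centre by hand.
- Before the press, the scene camera put the lid 2–4 mm further along +x than the bowl. The top camera put the two within about 2 mm, which I accepted.

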